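Put the radio amplifier into operate and arm it

TASK

Put the radio amplifier on the air: with the fingertips, push the red sliding lever on top of the grey control unit out of its off place, past the first click, all the way to the second stop so that it stays there; only then press the green button fully down, and let it come up again. Only touch and push: do not pinch or ram the lever, do not lift or shove the unit, and leave the bug key, card holder and rotary switch as they stand.

Things in the scene. Friction and masses are not known exactly. Their poses are not given: they have to be found in the camera images.
- unit: Loose grey amplifier control unit of about 3.2 kg on rubber feet, a box 170 (x) by 250 (y) by 75 mm high with a flat bright metal top plate. Origin: centre of its underside, on the desk; its own x points away from the robot at yaw 0, z up. The lever slides along the unit's own +y in a black slot on the top; the button stands on the top beyond the lever's far end. Two round meters on the top are flush. A sideways push of about 15 to 25 N makes the whole unit slide on the desk.
- stage (a joint): Travel of the sliding lever (m) along the unit's own +y: 0 = off (black mark), 0.035 = first detent (standby, yellow mark), 0.070 = second stop (operate, green mark). Sprung detent: it takes 4 to 5 N to get out of off and again out of the first detent; let go between about 0.017 and 0.053 it runs into the first detent, and beyond about 0.058 it runs on by itself to the second stop, where it stays.
- lever_grip (a point): Centre of the red grip of the lever, 27 mm above the unit's top plate (102 mm above the desk). The grip is a bar of 18 mm diameter and 44 mm long that lies along the unit's own x, across the slide; below it a flat steel stem 24 mm wide (x) and 7 mm thick (y) goes down into the slot. The underside of the grip is 18 mm above the plate, its top 36 mm. With the lever off it lies at (-30, -75, 102) mm in the unit's frame. The point moves with the lever.
- ready_top (a point): Centre of the top face of the green push button, 22 mm above the unit's top plate (97 mm above the desk) while it is up. The button is 28 mm in diameter, in a black round housing 44 mm in diameter and 12 mm high, at (-30, +82) mm in the unit's frame. The point moves down with the button. It is pressed straight down.
- ready (a joint): Travel of the green button (m): 0 = up, 0.006 = fully down, which takes 4 N; a spring lifts it again.
- bug_key: Bystander: loose brass bug key on a dark steel base 160 by 80 mm, 45 mm high overall, 0.9 kg. Origin: centre of its underside, on the desk.
- card_holder: Bystander: loose green enamel block 45 by 90 by 28 mm with upright cards in it, 67 mm high overall. Origin: centre of its underside, on the desk.
- rotary_switch: Bystander: loose bakelite rotary switch on a black base 62 mm square, 47 mm high overall. Origin: centre of its underside, on the desk.

How it is judged:
By the outcome, as a careful person would: the job done as asked, in the order asked, and still so for the second after the job is handed in, with the robot touching nothing.
It also fails if it takes over 45 s, if anything falls off the work surface, if the arm or the gripper's body presses on something with over 40 N, if the wrist force passes 120 N, or if a joint passes its speed limit or range.

ROBOT

A 6-joint arm with a two-finger parallel gripper is mounted at the origin on the work surface. World frame = base frame: x ahead of the robot, y to its left, z up, the work surface at z = 0. Lengths are in mm, angles in rad, forces in N, time in s.
With the tool pointing down it reaches from about 400 to 925 mm from the base axis. Payload 12.5 kg.
Tool frame: the origin (TCP) lies on the mounting face of the last link; the fingertips stand 190 mm ahead of it and the grasp point (between the pads) lies 171 mm ahead of it; z points along the fingers, y is the line along which they close (so a half turn about z gives the same grasp; the last joint's range is limited). The gripper opens to 95 mm and grips with 3 to 60 N. Pads are 20 mm wide; open, the fingers measure 119 mm over their backs; the gripper's body (75 mm by 180 mm) begins 59 mm behind the grasp point.
Start: joints at [1.042, 0.491, 1.559, -0, 1.092, -0.106], TCP at [256.424, 569.975, 404.761] pointing down, gripper open.
Joint ranges: [-3.1, 3.1], [-0.84, 2.19], [0.05, 2.79], [-1.13, 4.28], [0.06, 2.93], [-2.69, 2.69]. Speed limits (rad/s): [2.22, 2.22, 2.79, 3.14, 3.14, 3.14].

INTERFACE

Orientations are given as [roll, pitch, yaw] about the fixed x, y, z axes, in that order (R = Rz(yaw) Ry(pitch) Rx(roll)).
In Python, from cell import env gives the robot as it stands.
- The arm moves only by the tool carry_out, never from a script. Its argument "series" is a list of rows, each a list of 5 numbers: the shift along the tool's x, y, z in m, then the turn about the tool's z in degrees, then the opening, from 0 (shut) to 1 (fully open). A call has 1 to 20 rows; each row is the pose to reach, as a shift and turn from the pose commanded when the call began, along the tool's axes at that moment; what a row does not reach only later rows make up. A row lasts 1/8 s, in which the tool goes at most 62.5 mm and 10.7 degrees, less where a joint would pass 70% of its speed; a pose out of reach is approached as far as the arm can. A call with a gripper value outside its range is refused whole. The fingers move at their own pace and stop on an object; the grip force is fixed at half the most. Time passes only in rows, so rows that repeat a pose let the fingers close. It gives the time, the measured TCP pose, the force, the opening and the grip force at its end, in the units of the state.
- env.state(): the state, without advancing time (a new reading comes with each control period).
- env.read_camera(name): name is "scene" or "top" or "wrist"; returns (picture, depth): 400x640x3 uint8, red, green, blue; 400x640 float32, mm along the optical axis (not along the pixel's ray), 0 where there is no reading.
- env.get_calibration(name): a dict with "intrinsics" (3x3 intrinsics, pixels), "cam_to_world" (4x4, takes a point from camera to world coordinates); the wrist camera has in their place "T_tool_cam" (4x4, takes a point from camera to tool coordinates, whose origin is the TCP and whose axes are the flange's). Camera axes: x right, y up, looking along -z (the intrinsics and any distortion apply to the point x, -y, -z); pixel columns grow to the right and rows downward; lengths in mm; the calibration is good to about 2 mm. The wrist camera is an equidistant fisheye: a pixel r from the principal point sees the ray r / f radians off the axis. A picture is of the moment at which its call begins: read the wrist's pose just before it. get_calibration takes no time and is no camera call.
- env.job_done(): hands the job in; it is judged then, once.
The state is a dict: "t": time; "joints": joint angles; "qvel": joint speeds; "tau": joint torques, N m; "eef_pos": TCP position; "tcp_rot": TCP orientation; "ft_force": force on the tool from outside, world axes, zero at the start; "moment": the same for the moment, N m; "opening": opening from 0.0 (shut) to 1.0 (fully open); "grip_force": force on a finger pad.
Only numpy, scipy, OpenCV 4.12 (cv2) and the standard library are available. Lean on these libraries where they do the work, as an engineer would, in place of code of your own. Each camera call takes 0.05 s, during which the arm holds its last target. There are 200 camera calls.

## Working session

There is one attempt and no reset: what is moved stays moved. The work goes in short steps, Python scripts to look and compute and a tool call to move; the robot and the scene stay as the last step left them, time stands still between calls to the robot, and variables do not carry over. Pictures are saved under pics/ and viewed, at most 10 in all, crops included, and the job is handed in when it is done.

Besides the shell and the picture viewer there is one more tool, called after "Emit:" as name(argument=value, ...) on one line, values as JSON. carry_out: Moves the arm, as the interface text tells. Its arguments: {"type":"object","properties":{"series":{"type":"array","items":{"type":"array","items":{"type":"number"}}}},"required":["series"]}

```bash
mkdir -p pics; cat > h.py <<'E'
import numpy as np, cv2
from cell import env
def save(n,f):
    im,d=env.read_camera(n); cv2.imwrite(f'pics/{f}.png',im[:,:,::-1]); np.save(f'pics/{f}.npy',d); return im,d
def world(n,d,u,v,z=None):
    c=env.get_calibration(n);K=c['intrinsics'];T=np.array(c['cam_to_world'])
    K=np.array(K); D=d[int(v),int(u)]
    r=np.array([(u-K[0,2])/K[0,0],-(v-K[1,2])/K[1,1],-1])
    if z is None: return (T@np.append(r*D,1))[:3]
    w=T[:3,:3]@r; return T[:3,3]+w*(z-T[2,3])/w[2]
E
python3 - <<'E'
from h import *
save('top','top1'); save('scene','scene1'); print(env.state()); print({k:str(v) for k,v in env.get_calibration('top').items()})
E
```

```text
{'t': 0.1, 'joints': array([ 1.04241997e+00,  4.91508039e-01,  1.55936725e+00,  1.09389861e-05,
        1.09169564e+00, -1.05611073e-01]), 'qvel': array([ 1.86681527e-03, -1.12371757e-03,  1.09062046e-05, -2.57333679e-04,
        2.21133189e-03,  2.72301905e-04]), 'tau': array([ 2.28718629e-03, -6.13627768e+01, -2.58609992e+01,  6.93253311e-02,
        4.71236359e-02, -7.69395479e-05]), 'eef_pos': array([256.4032026 , 569.96496146, 404.22197182]), 'tcp_rot': array([-3.14062085e+00, -1.12772770e-04,  2.71882226e+00]), 'ft_force': array([ 0.25734335, -0.56500442,  0.07773117]), 'moment': array([ 0.00955447, -0.01426949, -0.0043946 ]), 'grip_force': 0.0, 'opening': 1.0030685273149695}
{'intrinsics': '[[477.71474382   0.         314.70652129]\n [  0.         477.71474382 196.16111426]\n [  0.           0.           1.        ]]', 'cam_to_world': '[[ 1.77650207e-02  9.76201207e-01 -2.16137936e-01  3.47300867e+02]\n [-9.99835951e-01  1.81085236e-02 -3.91156341e-04  3.95626932e+01]\n [ 3.53209163e-03  2.16109428e-01  9.76362760e-01  1.28915606e+03]\n [ 0.00000000e+00  0.00000000e+00  0.00000000e+00  1.00000000e+00]]'}
```

View pics/top1.png

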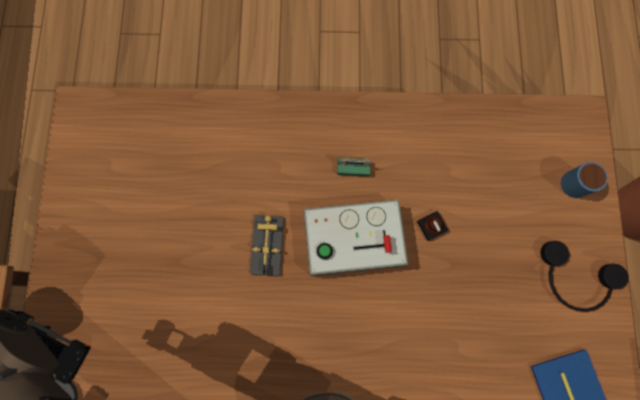

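View pics/scene1.png

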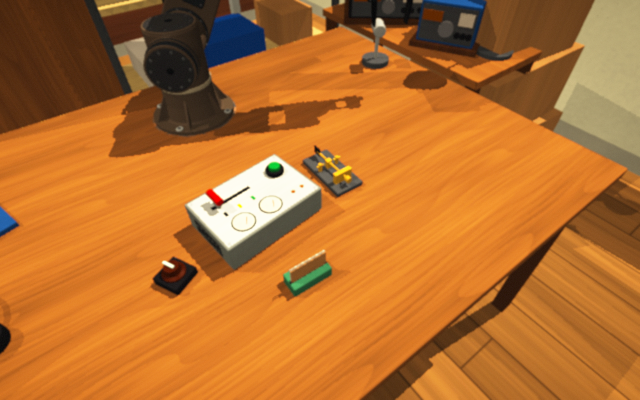

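The top picture shows the unit at about (355,238), with the red lever at (388,243), the green button at (325,251), the bug key on the left at (267,245) and the rotary switch on the right at (433,225). I'll enlarge it for a closer reading.

```bash
python3 - <<'E'
from h import *
im=cv2.imread('pics/top1.png'); c=im[190:290,295:415]; cv2.imwrite('pics/top1c.png',cv2.resize(c,None,fx=6,fy=6,interpolation=cv2.INTER_CUBIC))
s=cv2.imread('pics/scene1.png'); c=s[150:270,180:340]; cv2.imwrite('pics/sc1c.png',cv2.resize(c,None,fx=5,fy=5,interpolation=cv2.INTER_CUBIC))
E
```

```text
(no output)
```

View pics/top1c.png

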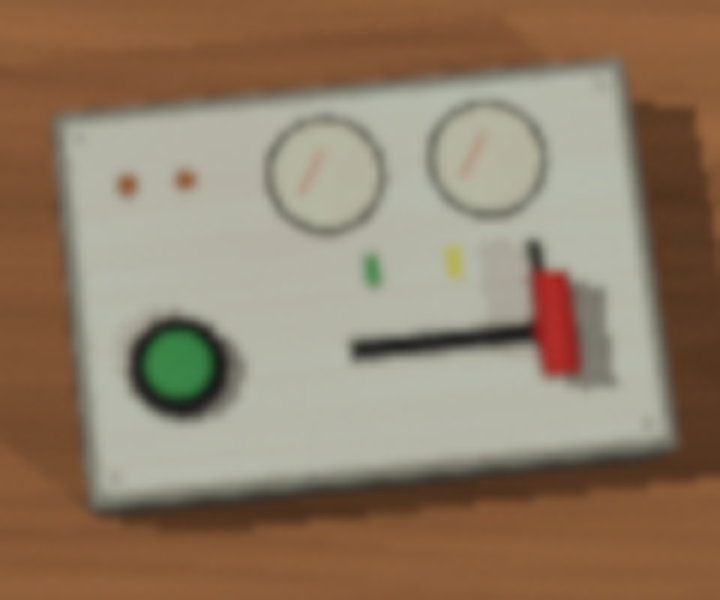

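View pics/sc1c.png

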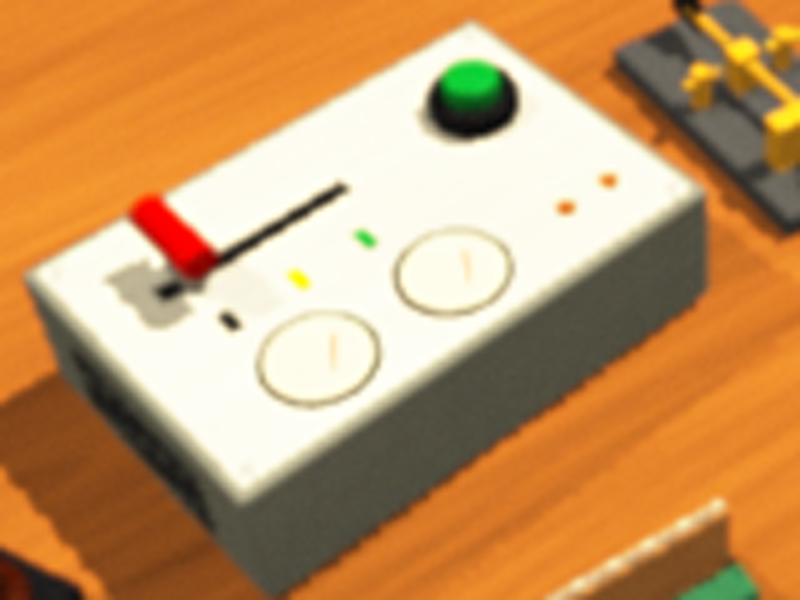

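The crops show the plate corners, in top-crop pixels, at (58,118), (620,63), (675,445) and (93,496). The button top is at (179,366), and the lever is off with the grip centre at (557,323). The scene crop shows the corners at (28,275), (470,22), (705,198) and (245,500), and the button top at (473,84).

```bash
python3 - <<'E'
from h import *
from scipy.optimize import least_squares
def top(p): return 295+(p[0]+.5)/6-.5,190+(p[1]+.5)/6-.5
def sc(p): return 180+(p[0]+.5)/5-.5,150+(p[1]+.5)/5-.5
dt=np.load('pics/top1.npy');ds=np.load('pics/scene1.npy')
B=np.array([[85,125],[85,-125],[-85,-125],[-85,125],[-30,82],[-30,-75]])
Z=[75]*4+[97,102]
for n,f,d,P in [('top',top,dt,[(58,118),(620,63),(675,445),(93,496),(179,366),(557,323)]),('scene',sc,ds,[(705,198),(245,500),(28,275),(470,22),(473,84),(173,238)])]:
    W=np.array([world(n,d,*f(p),z)[:2] for p,z in zip(P,Z)])
    r=least_squares(lambda q:(q[:2]+B@np.array([[np.cos(q[2]),np.sin(q[2])],[-np.sin(q[2]),np.cos(q[2])]])-W).ravel(),[500,0,0])
    print(n,r.x,'\n',W.round(1),'\n',r.fun.reshape(-1,2).round(1))
    for p in P[4:]: print(world(n,d,*f(p)).round(1))
E
```

```text
top [ 5.13677399e+02 -6.46829626e+01  1.14960174e-01] 
 [[ 580.9   66.5]
 [ 609.6 -176.5]
 [ 445.6 -196.3]
 [ 419.9   48.2]
 [ 472.7   13.4]
 [ 492.9 -143.3]] 
 [[ 2.9  2.8]
 [ 2.8 -2.7]
 [-2.  -2.3]
 [-5.   1.6]
 [ 1.8 -0. ]
 [-0.4  0.6]]
[472.8  13.4  96.4]
[ 491.7 -141.8  111.5]
scene [ 5.17273257e+02 -6.41753440e+01  1.13239493e-01] 
 [[ 587.1   65.4]
 [ 613.  -173.8]
 [ 449.1 -194.2]
 [ 418.2   46.9]
 [ 481.7   12.2]
 [ 494.2 -141.4]] 
 [[ 0.5  4.2]
 [ 2.9 -5. ]
 [-2.1 -3.8]
 [ 0.4  3.5]
 [-3.5  1.7]
 [ 1.7 -0.7]]
[481.3  12.4  96.7]
[ 502.8 -143.5  110.3]
```

The two cameras agree: the unit is at about (514.5, -64.5) with yaw 0.114, the lever at (493,-142) and the button at (475,13). I'll move high to a point behind the lever with the fingers shut and tool y along unit +y.

Emit:
carry_out(series=[[-0.013,-0.008,0,-2,0],[-0.04,-0.024,0,-5,0],[-0.08,-0.048,0,-8,0],[-0.127,-0.076,0,-11,0],[-0.174,-0.104,0,-14,0],[-0.221,-0.132,0,-17,0],[-0.268,-0.16,0,-20,0],[-0.308,-0.184,0,-23,0],[-0.335,-0.2,0,-26,0],[-0.347,-0.223,0,-28,0],[-0.37,-0.269,0,-30,0],[-0.397,-0.323,0,-30.8,0],[-0.423,-0.376,0,-30.8,0],[-0.45,-0.43,0,-30.8,0],[-0.477,-0.484,0,-30.8,0],[-0.5,-0.53,0,-30.8,0],[-0.517,-0.564,0,-30.8,0],[-0.527,-0.583,0,-30.8,0],[-0.527,-0.583,0,-30.8,0],[-0.527,-0.583,0,-30.8,0]])

```text
t: 2.6
eef_pos: [497.8, -177.0, 404.6]
tcp_rot: [3.141, -0.0, -3.026]
ft_force: [0.1, -0.4, -0.1]
opening: 0.004
grip_force: 0.0
```

Emit:
carry_out(series=[[0,0,0.02,0,0],[0,0,0.05,0,0],[0,0,0.08,0,0],[0,0,0.1,0,0],[0,0,0.112,0,0],[0,0,0.12,0,0],[0,0,0.125,0,0],[0,0,0.125,0,0],[0,0,0.125,0,0]])

```text
t: 3.72
eef_pos: [497.9, -178.0, 280.1]
tcp_rot: [-3.141, 0.001, -3.027]
ft_force: [-0.2, -0.6, -0.2]
opening: 0.004
grip_force: 0.0
```

```bash
python3 - <<'E'
from h import *
im,_=save('scene','scene2'); c=im[130:250,170:330,::-1]; cv2.imwrite('pics/sc2c.png',cv2.resize(c,None,fx=5,fy=5,interpolation=cv2.INTER_CUBIC)); print(env.state()['eef_pos'],env.state()['ft_force'])
E
```

```text
[ 497.85727712 -177.97055268  280.13995295] [ 0.70539351 -0.06636283  0.29839089]
```

View pics/sc2c.png

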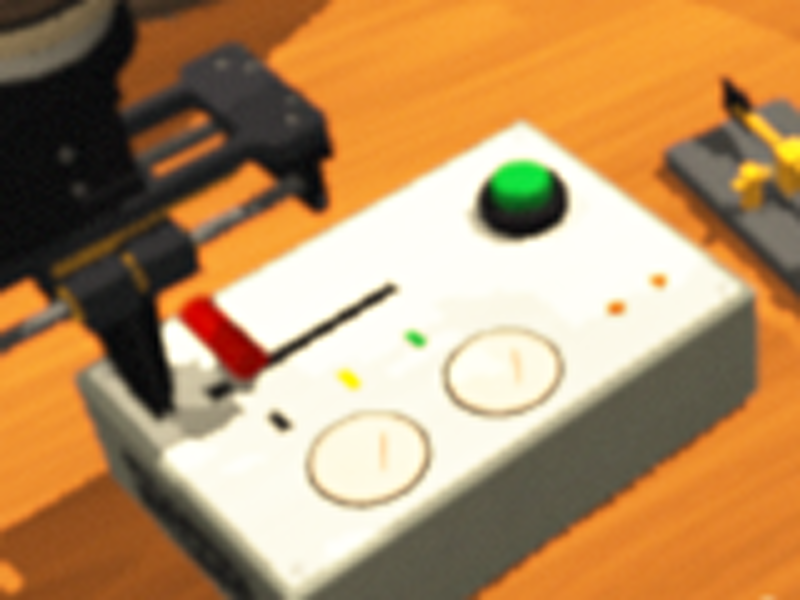

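The picture shows the shut fingertip at (165,410), just behind the red grip at (225,335), clear of the plate and in line with the grip. I'll push slowly.

Emit:
carry_out(series=[[0,0.004,0,0,0],[0,0.008,0,0,0],[0,0.011,0,0,0],[0,0.013,0,0,0],[0,0.015,0,0,0],[0,0.017,0,0,0],[0,0.019,0,0,0],[0,0.021,0,0,0],[0,0.023,0,0,0],[0,0.025,0,0,0],[0,0.027,0,0,0],[0,0.03,0,0,0],[0,0.033,0,0,0],[0,0.036,0,0,0],[0,0.039,0,0,0],[0,0.042,0,0,0],[0,0.045,0,0,0],[0,0.047,0,0,0],[0,0.049,0,0,0],[0,0.05,0,0,0]])

```text
t: 6.28
eef_pos: [492.1, -128.1, 279.7]
tcp_rot: [3.141, 0.0, -3.027]
ft_force: [-0.8, -0.3, -0.1]
opening: 0.006
grip_force: 0.0
```

Emit:
carry_out(series=[[0,0.002,0,0,0],[0,0.004,0,0,0],[0,0.006,0,0,0],[0,0.008,0,0,0],[0,0.01,0,0,0],[0,0.012,0,0,0]])

```text
t: 7.02
eef_pos: [490.7, -116.3, 279.7]
tcp_rot: [-3.141, 0.0, -3.027]
ft_force: [-1.2, -4.1, -0.7]
opening: 0.005
grip_force: 1.9
```

Emit:
carry_out(series=[[0,0.002,0,0,0],[0,0.004,0,0,0],[0,0.006,0,0,0],[0,0.008,0,0,0],[0,0.01,0,0,0],[0,0.012,0,0,0],[0,0.014,0,0,0],[0,0.016,0,0,0],[0,0.018,0,0,0],[0,0.018,0,0,0],[0,0.018,0,0,0]])

```text
t: 8.4
eef_pos: [488.7, -98.4, 279.7]
tcp_rot: [3.141, 0.0, -3.027]
ft_force: [0.0, 0.4, -0.1]
opening: 0.004
grip_force: 0.0
```

```bash
python3 - <<'E'
from h import *
im,_=save('scene','scene3'); c=im[130:250,170:330,::-1]; cv2.imwrite('pics/sc3c.png',cv2.resize(c,None,fx=5,fy=5,interpolation=cv2.INTER_CUBIC)); print(env.state()['eef_pos'],env.state()['ft_force'])
E
```

```text
[488.67701411 -98.45395621 279.72905293] [-0.22570052  1.05116393 -0.22188942]
```

View pics/sc3c.png

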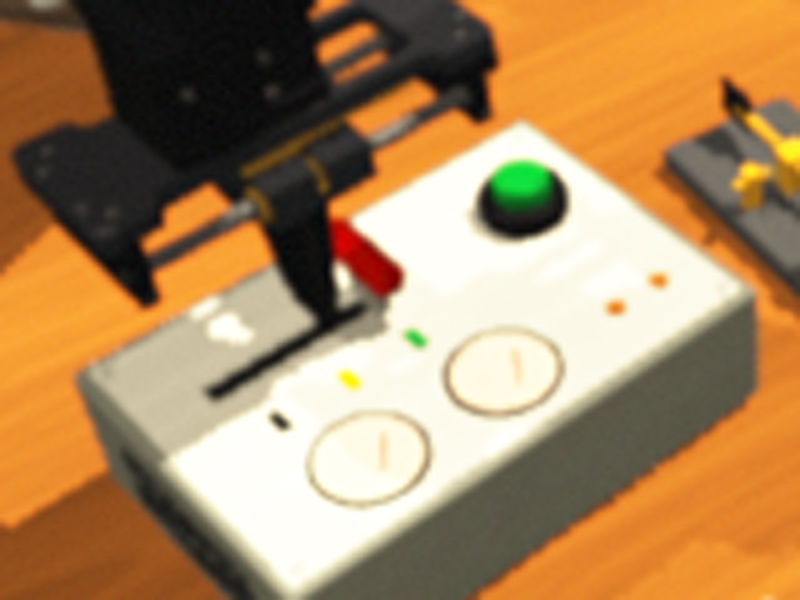

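The lever has run on to the green mark: the grip's right end moved from (262,362) to (397,282), which matches the black-to-green mark offset, and the fingertip shows no force. The unit has not shifted. I'll back off, lift, and go over the button.

Emit:
carry_out(series=[[0,-0.004,0,0,0],[0,-0.01,0,0,0],[0,-0.01,-0.01,0,0],[0,-0.01,-0.03,0,0],[0,-0.01,-0.05,0,0],[0,-0.01,-0.06,0,0],[0,0,-0.065,0,0],[0,0.025,-0.065,0,0],[0,0.055,-0.065,0,0],[0,0.085,-0.065,0,0],[0,0.105,-0.065,0,0],[0,0.1125,-0.06,0,0],[0,0.1125,-0.045,0,0],[0,0.1125,-0.03,0,0],[0,0.1125,-0.02,0,0],[0,0.1125,-0.015,0,0],[0,0.1125,-0.015,0,0]])

```text
t: 10.58
eef_pos: [475.8, 13.2, 294.5]
tcp_rot: [3.141, -0.0, -3.027]
ft_force: [-0.7, 0.6, -0.0]
opening: 0.009
grip_force: 0.0
```

```bash
python3 - <<'E'
from h import *
im,_=save('scene','scene4'); c=im[130:250,170:330,::-1]; cv2.imwrite('pics/sc4c.png',cv2.resize(c,None,fx=5,fy=5,interpolation=cv2.INTER_CUBIC)); print(env.state()['eef_pos'],env.state()['ft_force'])
E
```

```text
[475.8454061   13.25103032 294.82148379] [-0.48445332 -0.85197186 -0.17418122]
```

View pics/sc4c.png

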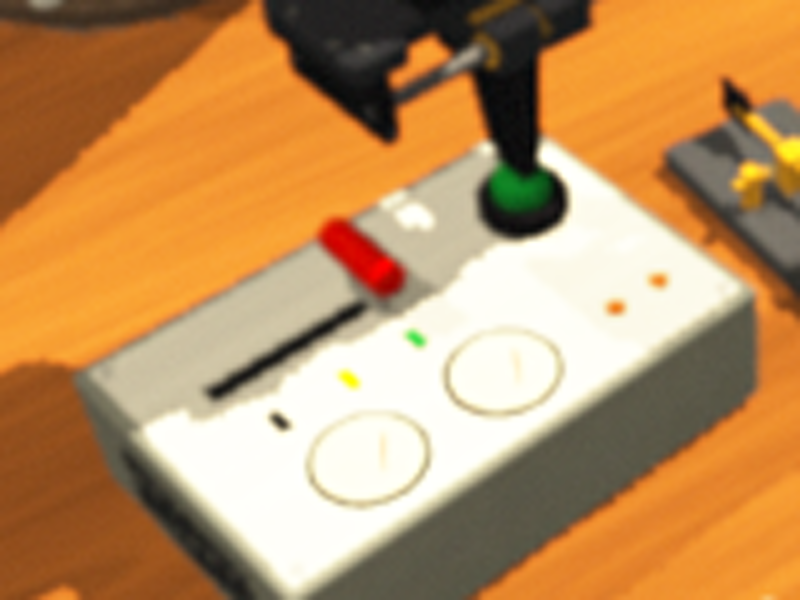

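The lever rests at the green mark, with the grip at (362,258), and the fingertip at (525,165) stands over the button. I'll press slowly and watch the force.

Emit:
carry_out(series=[[0,0,0.003,0,0],[0,0,0.006,0,0],[0,0,0.008,0,0],[0,0,0.009,0,0],[0,0,0.01,0,0],[0,0,0.011,0,0],[0,0,0.012,0,0],[0,0,0.012,0,0]])

```text
t: 11.62
eef_pos: [475.8, 13.3, 282.7]
tcp_rot: [3.142, 0.0, -3.027]
ft_force: [-1.2, -0.1, 2.7]
opening: 0.006
grip_force: 1.6
```

Emit:
carry_out(series=[[0,0,0.001,0,0],[0,0,0.002,0,0],[0,0,0.0025,0,0],[0,0,0.0025,0,0]])

```text
t: 12.12
eef_pos: [475.7, 13.4, 281.1]
tcp_rot: [-3.141, 0.001, -3.027]
ft_force: [-5.2, -0.2, 16.9]
opening: 0.007
grip_force: 8.8
```

The force rose to 17 N at tip height 91 mm, so the button is bottomed. I'll lift straight off and retreat.

Emit:
carry_out(series=[[0,0,-0.002,0,0],[0,0,-0.005,0,0],[0,0,-0.01,0,0],[0,0,-0.03,0,0],[0,0,-0.06,0,0],[0,0,-0.09,0,0],[0,0,-0.11,0,0],[0,0,-0.12,0,0],[0,0,-0.12,0,0],[0,0,-0.12,0,0]])

```text
t: 13.38
eef_pos: [475.7, 13.3, 399.4]
tcp_rot: [3.141, -0.001, -3.027]
ft_force: [0.6, -0.6, -0.6]
opening: 0.001
grip_force: 0.0
```

```bash
python3 - <<'E'
from h import *
im,_=save('scene','scene5'); c=im[130:270,150:340,::-1]; cv2.imwrite('pics/sc5c.png',cv2.resize(c,None,fx=4,fy=4,interpolation=cv2.INTER_CUBIC)); print(env.state()['eef_pos'],env.state()['ft_force'])
E
```

```text
[475.73450234  13.29957    399.4071268 ] [ 0.24877047  0.24967214 -0.8033758 ]
```

View pics/sc5c.png

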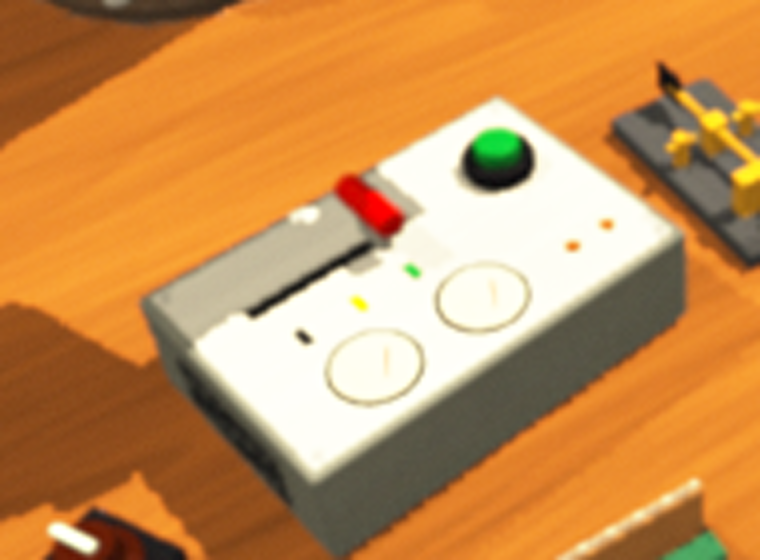

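The lever is at operate with the grip at (370,205), the button at (497,145) is up again, and nothing else has moved.

```bash
python3 -c "
from cell import env
print(env.job_done())"
```

```text
the job is handed in; nothing more can be done
None
```

The lever is at the second stop (operate), the green button was then pressed fully down and came back up, nothing else was moved, and the job is handed in.

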